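# Anchor the cosmetic organizer with its tapered pin

### The arm

A 7-joint arm with a two-finger parallel gripper is mounted at the origin on the work surface. World frame = base frame: x ahead of the robot, y to its left, z up, the work surface at z = 0. Lengths are in m, angles in rad, forces in N, time in s.
With the tool pointing down it reaches from about 0.4 to 0.85 m from the base axis. Payload 4.5 kg.
Tool frame: the origin (TCP) lies on the centre line of the jaws, within the pads' length; the fingertips stand 8 mm ahead of it and the grasp point (between the pads) lies 11 mm behind it; z points along the fingers, x is the direction in which the jaws open and shut, and the axes are right-handed (so a half turn about z gives the same grasp; the last joint's range is limited). The gripper opens to 88 mm and grips with 3 to 60 N. Pads are 18 mm wide; open, the fingers measure 123 mm over their backs; the gripper's body (75 mm by 187 mm) begins 45 mm behind the grasp point.
Start: joints at [-1.178, 0.689, -0.195, 1.565, 0.157, 0.902, -0.215], TCP at [0.219, 0.585, 0.247] pointing down, gripper open.
Joint ranges: [-3.01, 3.01], [-0.46, 2.08], [-1.47, 1.51], [0.13, 2.56], [-1, 4.14], [0.04, 2.09], [-2.66, 2.66]. Speed limits (rad/s): [2.57, 2.57, 3.14, 3.14, 3.14, 3.14, 3.14].

### API

Orientations are given as a unit quaternion [x, y, z, w].
In Python, from plant import r gives the robot as it stands.
- The arm moves only by the shell command python3 -m pendant 'ROWS' [FORCE]. ROWS is JSON, a list of rows, each a list of 3 entries, a list of its own where there are three numbers: the turn, a rotation vector about the tool's x, y, z in rad, then the shift along the tool's x, y, z in m, then the opening, from 0 (shut) to 1 (fully open). In form: [[[wx, wy, wz], [tx, ty, tz], claw], ...]. A call has 1 to 10 rows; each row is the pose to reach, as a shift and turn from the pose commanded when the call began, along the tool's axes at that moment; what a row does not reach only later rows make up. A row lasts 1/10 s, in which the tool goes at most 50 mm and 8.59 degrees, less where a joint would pass 70% of its speed; a pose out of reach is approached as far as the arm can. A call with a gripper value outside its range is refused whole. The fingers move at their own pace and stop on an object; FORCE is the grip in N (left out, the last holds). Time passes only in rows, so rows that repeat a pose let the fingers close. It gives the time, the measured TCP pose, the force and the opening at its end, in the units of the state.
- r.get_state(): the state, without advancing time (a new reading comes with each control period).
- r.snapshot(name): name is "scene" or "top" or "wrist"; returns a dict with "image" (420x560x3 uint8, red, green, blue), "mtx" (3x3 intrinsics, pixels), "R" (3x3) and "t" (3): a world point X has camera coordinates R X + t; the wrist camera has in their place "T_tool_cam" (4x4, takes a point from camera to tool coordinates, whose origin is the TCP and whose axes are the tool frame's). Camera axes: x right, y down, z forward; pixel columns grow to the right and rows downward; lengths in m; the calibration is good to about 2 mm. A picture is of the moment at which its call begins: read the wrist's pose just before it. There is no depth.
- r.finish_job(): hands the job in, once; it reports no verdict.
The state is a dict: "clock": time; "q": joint angles; "qd": joint speeds; "joint_torque": joint torques, N m; "tool_pos": TCP position; "eef_rot": TCP orientation; "contact_force": force on the tool from outside, world axes, zero at the start; "moment": the same for the moment, N m; "opening": opening from 0.0 (shut) to 1.0 (fully open).
Only numpy, scipy, OpenCV 4.12 (cv2) and the standard library are available. Lean on these libraries where they do the work, as an engineer would, in place of code of your own. Each camera call takes 0.05 s, during which the arm holds its last target. There are 200 camera calls.

### The job

The frosted cosmetic organizer has slid on its base, so the hole in its lug no longer lines up with the bore of the anchor post hidden underneath. Take the tapered aluminium pin out of its stand, put its point down through the lug hole into the post while they are still offset, and press it gently fully home, letting the taper draw the organizer into line; then let go of the pin. Do not force the pin, push the organizer with the gripper or disturb the other things on the shelf.

Things in the scene. Friction and masses are not known exactly. Their poses are not given: they have to be found in the camera images.
- base: White base plate 140 by 210 by 6 mm fixed to the shelf, carrying the organizer: two stacked frosted acrylic trays, 130 mm (own x) by 200 mm (own y), rim 94 mm above the shelf. The organizer can slide about 11 mm every way on the base without turning, against roughly 4 to 6 N of friction, no spring. Origin: centre of the underside; own z up, own y towards the lug end.
- lug_hole (a point): Centre of the organizer's lug hole, at the lug's top face, 62 mm above the shelf. The lug is a flat tab 66 by 70 mm, 8 mm thick, at the organizer's own +y end; the round vertical hole, 20 mm in diameter, is 40 mm out from the tray. It moves with the organizer. Axes as the base's.
- pin: Tapered aluminium locking pin, about 80 g, upright, point down, in the stand. Origin: centre of its 5 mm bevelled tip; own z up the pin. Taper grows evenly to 19 mm diameter at 30 mm above the tip, straight 19 mm shank to 51 mm, collar 32 mm in diameter to 55 mm, then a round grip 20 mm in diameter from 56 to 98 mm (top). Tip 3 mm above the shelf at the start.
- pin_mid (a point): The pin's centre on its axis, 49 mm above the tip (grip middle 28 mm higher). Fully home, the collar lies on the lug, tip 51 mm below the lug's top. Driving it takes about 3 to 12 N downward if it can give way sideways; held off to one side, the post pushes it back sideways. Above about 15 N on the tool the squeeze between the holes can pass 30 N, which is too much.
- stand: White plastic collar, 52 mm outside diameter, 54 mm high, bore 20.8 mm, fixed on the shelf; the pin stands in it, its collar resting on the rim. Origin: centre of the underside.
- tin: Empty aluminium travel tin with twist cap, 67 mm diameter, 44 mm high, loose. Origin: centre of the underside. Leave alone.
- hairbrush: Black plastic hairbrush lying on the shelf, 220 mm long, loose. Origin: on the shelf under the neck. Leave alone.
- perfume_tray: Glass tray 100 by 160 mm with two perfume bottles up to 91 mm high, loose. Origin: centre of the underside. Leave alone.
- nail_file: Wooden nail file 18 by 170 by 4 mm lying on the shelf, loose. Origin: centre of the underside. Leave alone.
- post_area (a point): Under the lug a round white post, 48 mm in diameter, fixed to the base, top 53.5 mm above the shelf, with a vertical bore 20 mm in diameter and 47 mm deep. This point is the middle of the area, level with the post's top, not the bore itself: at the start the bore's axis is 6 to 7.5 mm off the lug hole's in an unknown direction: find it by feel.

How it is judged:
By the outcome, as a careful person would: the job done as asked, in the order asked, and still so for the second after the job is handed in, with the robot touching nothing.
It also fails if it takes over 54 s, if anything falls off the work surface, if the arm or the gripper's body presses on something with over 40 N, if the wrist force passes 120 N, or if a joint passes its speed limit or range.

## Working session

There is one attempt and no reset: what is moved stays moved. The work goes in short steps, Python scripts to look and compute and a shell command to move; the robot and the scene stay as the last step left them, time stands still between calls to the robot, and variables do not carry over. Pictures are saved under pics/ and viewed, about 8 in all and at most 12, crops included, and the job is handed in when it is done.

```bash
mkdir -p pics; ls
python3 - <<'E'
from plant import r
import cv2,numpy as np
s=r.get_state();print({k:np.round(v,4).tolist() for k,v in s.items()})
for n in("scene","top"):
    d=r.snapshot(n);cv2.imwrite(f"pics/{n}0.png",d["image"][...,::-1]);np.savez(f"{n}0.npz",**d)
    print(n,np.round(d["mtx"],1).tolist(),np.round(d["R"],3).tolist(),np.round(d["t"],3).tolist())
a=np.vstack([cv2.imread("pics/top0.png")]);
E
```

```text
pics
{'clock': 0.0, 'q': [-1.1782, 0.69, -0.1945, 1.5663, 0.1573, 0.9025, -0.2151], 'qd': [0.001, 0.0008, -0.0011, -0.0003, 0.001, -0.0011, 0.002], 'joint_torque': [-0.0001, -52.7552, -1.2671, -15.3426, -0.0527, 0.0064, 0.0002], 'tool_pos': [0.2193, 0.5846, 0.2459], 'eef_rot': [0.8219, 0.5696, -0.0007, 0.0006], 'contact_force': [-0.0075, 0.4544, 0.0752], 'moment': [0.0074, 0.051, -0.0677], 'opening': 0.999}
scene [[417.8, 0.0, 277.2], [0.0, 417.8, 206.6], [0.0, 0.0, 1.0]] [[-0.833, 0.553, -0.012], [0.466, 0.69, -0.554], [-0.298, -0.467, -0.833]] [0.452, -0.203, 1.005]
top [[505.6, 0.0, 278.3], [0.0, 505.6, 208.2], [0.0, 0.0, 1.0]] [[-0.015, -1.0, 0.008], [-0.995, 0.014, -0.098], [0.098, -0.01, -0.995]] [0.003, 0.559, 1.179]
```

View pics/top0.png

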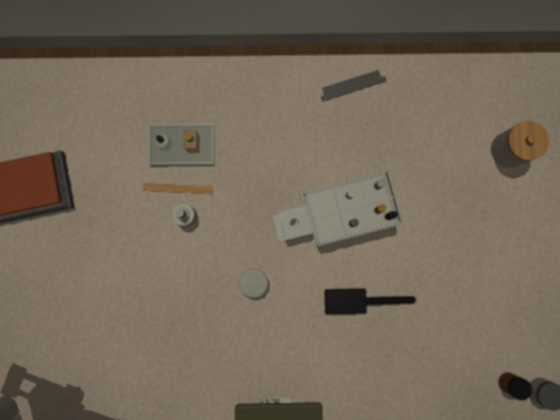

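View pics/scene0.png

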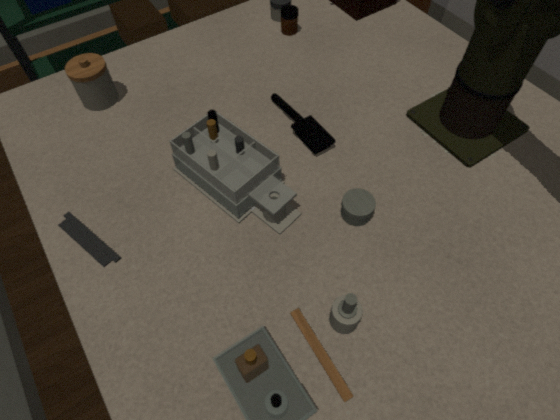

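The top view has the pin and stand at about (184,214) and the lug hole at about (293,222). In the scene view they are at (350,298) and (274,195). Next I'll triangulate and check an enlarged composite.

```bash
cat > h.py <<'E'
import numpy as np,cv2
from scipy.spatial.transform import Rotation as Ro
from plant import r
def ray(d,u,v):
    R,t=d["R"],d["t"]; c=-R.T@t
    w=R.T@np.linalg.solve(d["mtx"],[u,v,1.]); return c,w
def onz(d,u,v,z):
    c,w=ray(d,u,v); return c+w*(z-c[2])/w[2]
def tri(a,b):
    (c1,w1),(c2,w2)=a,b
    k=np.linalg.lstsq(np.c_[w1,-w2],c2-c1,rcond=None)[0]
    p,q=c1+w1*k[0],c2+w2*k[1]; return (p+q)/2,np.linalg.norm(p-q)
def wrist(name=None):
    s=r.get_state(); d=r.snapshot("wrist"); T=np.eye(4)
    T[:3,:3]=Ro.from_quat(s["eef_rot"]).as_matrix();T[:3,3]=s["tool_pos"]
    W=np.linalg.inv(T@d["T_tool_cam"]); e=dict(image=d["image"],mtx=d["mtx"],R=W[:3,:3],t=W[:3,3])
    if name: cv2.imwrite(f"pics/{name}.png",d["image"][...,::-1]); np.savez(name+".npz",**e)
    return e,s
E
python3 - <<'E'
from h import *
T=np.load("top0.npz");S=np.load("scene0.npz")
def crop(d,u,v,w=40,h=30,k=10): return cv2.resize(np.clip(d["image"][v-h:v+h,u-w:u+w].astype(float)*1.5,0,255).astype(np.uint8),None,fx=k//2,fy=k//2,interpolation=cv2.INTER_CUBIC)
im=np.vstack([np.hstack([crop(T,184,214),crop(T,293,222)]),np.hstack([crop(S,350,305),crop(S,274,195)])])
cv2.imwrite("pics/c0.png",im[...,::-1])
print("pin top",tri(ray(T,184,211),ray(S,350,297)),onz(T,184,214,.101),onz(S,350,297,.101))
print("lug",tri(ray(T,293,222),ray(S,274,195)),onz(T,293,222,.062),onz(S,274,195,.062))
print("tin",onz(T,253,283,.044),"perf",onz(T,190,139,.09), "file",onz(T,178,188,0))
d,s=wrist();print(np.round(r.snapshot("wrist")["T_tool_cam"],3))
E
```

```text
pin top (array([0.54619533, 0.20978943, 0.09604455]), np.float64(0.00799066340564487)) [0.5416286  0.20588006 0.101     ] [0.54520759 0.21383668 0.101     ]
lug (array([ 0.52284982, -0.03896076,  0.06536618]), np.float64(0.0004909486001742235)) [ 0.52289403 -0.03893793  0.062     ] [ 0.52178022 -0.04114318  0.062     ]
tin [0.38376359 0.0557254  0.044     ] perf [0.71485413 0.19463336 0.09      ] file [0.6147706  0.23864426 0.        ]
[[ 1.    -0.001 -0.     0.   ]
 [ 0.001  0.962  0.273 -0.072]
 [ 0.    -0.273  0.962 -0.138]
 [ 0.     0.     0.     1.   ]]
```

View pics/c0.png

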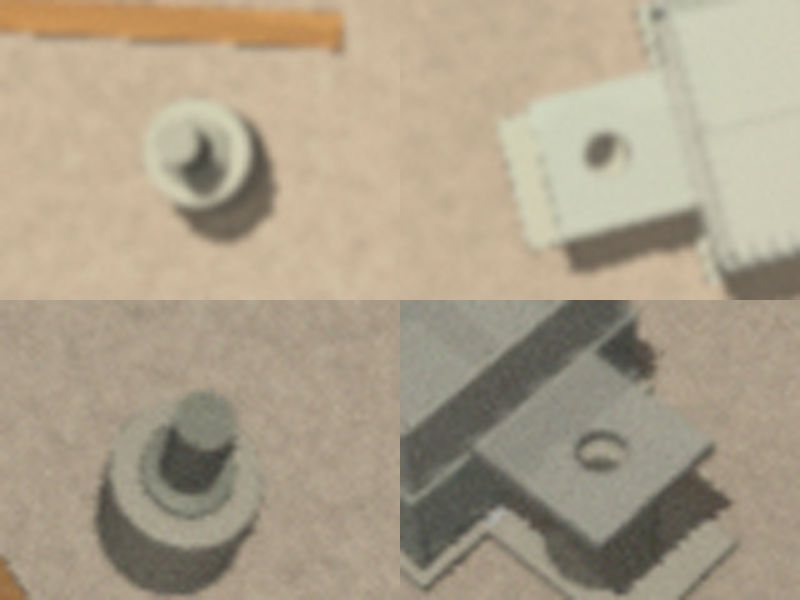

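Refined pixels: pin top is (180.2,213.4) in the top view and (351,299) in the scene view. Lug hole is (294.2,222.2) and (274.2,195.4). The own x axis is about 13° from world x. I'll compute the move.

```bash
cat >> h.py <<'E'
def go(target,xang,s=None):
    "shift and turn in current tool axes to reach TCP target with tool x at angle xang (deg), pointing down"
    s=s or r.get_state(); R0=Ro.from_quat(s["eef_rot"]); a=np.radians(xang)
    R1=Ro.from_matrix(np.c_[[np.cos(a),np.sin(a),0],[np.sin(a),-np.cos(a),0],[0,0,-1.]])
    print("turn",np.round((R0.inv()*R1).as_rotvec(),4),"shift",np.round(R0.inv().apply(np.array(target)-s["tool_pos"]),4))
E
python3 - <<'E'
from h import *
T=np.load("top0.npz");S=np.load("scene0.npz")
p=tri(ray(T,180.2,213.4),ray(S,351,299));l=tri(ray(T,294.2,222.2),ray(S,274.2,195.4))
print(p,onz(T,180.2,213.4,.101));print(l,onz(T,294.2,222.2,.062))
go([p[0][0],p[0][1],.22],13)
E
```

```text
(array([0.54364805, 0.21568605, 0.09423923]), np.float64(0.00019453502797529558)) [0.54309801 0.21436341 0.101     ]
(array([ 0.52197317, -0.04135541,  0.06066713]), np.float64(0.0012977124181348897)) [ 0.52238987 -0.04170519  0.062     ]
turn [6.000e-04 9.000e-04 9.851e-01] shift [-0.2318  0.4333  0.0265]
```

```bash
python3 -m pendant '[[[0,0,0.985],[-0.232,0.433,0.0265],1],[[0,0,0.985],[-0.232,0.433,0.0265],1],[[0,0,0.985],[-0.232,0.433,0.0265],1],[[0,0,0.985],[-0.232,0.433,0.0265],1],[[0,0,0.985],[-0.232,0.433,0.0265],1],[[0,0,0.985],[-0.232,0.433,0.0265],1],[[0,0,0.985],[-0.232,0.433,0.0265],1],[[0,0,0.985],[-0.232,0.433,0.0265],1],[[0,0,0.985],[-0.232,0.433,0.0265],1],[[0,0,0.985],[-0.232,0.433,0.0265],1]]' 20
python3 -m pendant '[[[0,0,0],[0,0,0],1],[[0,0,0],[0,0,0],1]]'
python3 -c "
from h import *
d,s=wrist('w1');print(s['tool_pos'],s['eef_rot']);go([.543,.215,.22],13,s)
P=d['R']@[.543,.215,.101]+d['t'];print(d['mtx']@P/P[2])"
```

```text
clock: 1.2
tool_pos: [0.5451, 0.2131, 0.22]
eef_rot: [0.994, 0.112, 0.0, 0.0]
contact_force: [0.5, 0.5, -0.2]
opening: 1.001
clock: 1.4
tool_pos: [0.5437, 0.215, 0.2199]
eef_rot: [0.994, 0.112, -0.0, -0.0]
contact_force: [-0.5, 0.8, 0.2]
opening: 1.0
[0.54370267 0.21499559 0.21990624] [ 9.93710717e-01  1.11977329e-01 -2.94598189e-04 -2.97995093e-05]
turn [-0.0001  0.0006 -0.0025] shift [-0.0007 -0.0002 -0.0001]
[279.28233278 207.72817694   1.        ]
```

View pics/w1.png

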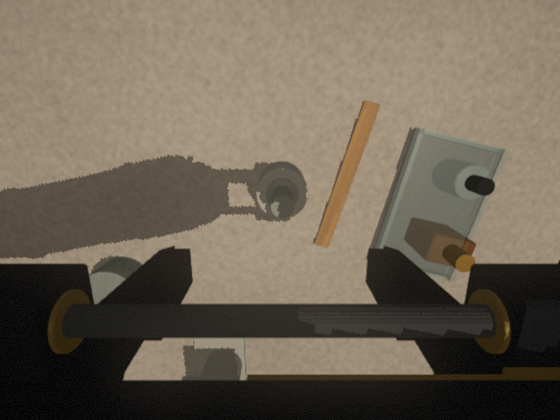

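The wrist view has the stand centred near (277,188) and the pin top near (282,205), in the gripper's shadow. I'll crop it for detail.

```bash
python3 -c "
import cv2,numpy as np
i=cv2.imread('pics/w1.png')[150:230,230:330].astype(float)
i=np.clip((i-20)*2.2,0,255).astype(np.uint8)
cv2.imwrite('pics/w1c.png',cv2.resize(i,None,fx=6,fy=6,interpolation=cv2.INTER_CUBIC))"
```

```text
(no output)
```

View pics/w1c.png

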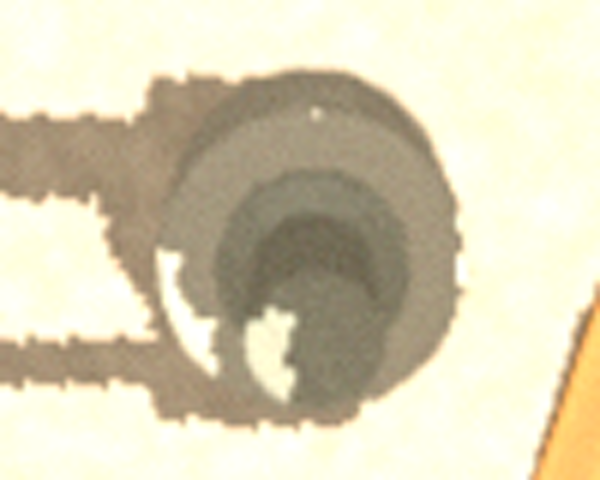

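```bash
python3 -c "
from h import *
d=np.load('w1.npz');print(onz(d,282.7,206.2,.101),onz(d,281.4,192.6,.054))
p=onz(d,282.7,206.2,.101);go([p[0],p[1],.071],13)"
```

```text
[0.54549024 0.21692491 0.101     ] [0.54453733 0.21774147 0.054     ]
turn [-0.0011  0.0009  0.0007] shift [0.0029 0.0006 0.1489]
```

```bash
python3 -m pendant '[[[0,0,0],[0.0018,-0.001,0.045],1],[[0,0,0],[0.0018,-0.001,0.09],1],[[0,0,0],[0.0018,-0.001,0.12],1],[[0,0,0],[0.0018,-0.001,0.14],1],[[0,0,0],[0.0018,-0.001,0.149],1],[[0,0,0],[0.0018,-0.001,0.149],1],[[0,0,0],[0.0018,-0.001,0.149],0.6],[[0,0,0],[0.0018,-0.001,0.149],0.4],[[0,0,0],[0.0018,-0.001,0.149],0.3],[[0,0,0],[0.0018,-0.001,0.149],0.25]]' 25
python3 -m pendant '[[[0,0,0],[0,0,0],0.2],[[0,0,0],[0,0,0],0.15],[[0,0,0],[0,0,0],0.1],[[0,0,0],[0,0,0],0.1],[[0,0,0],[0,0,0],0.1],[[0,0,0],[0,0,0],0.1]]' 25
```

```text
clock: 2.45
tool_pos: [0.5454, 0.2175, 0.072]
eef_rot: [0.994, 0.113, 0.001, -0.0]
contact_force: [-0.3, 0.3, -0.6]
opening: 0.657
clock: 3.05
tool_pos: [0.5452, 0.2174, 0.0712]
eef_rot: [0.994, 0.113, 0.0, -0.0]
contact_force: [0.8, -0.7, -0.8]
opening: 0.217
```

Gripped: 19 mm opening and almost no side force. Lifting straight up now.

```bash
python3 -m pendant '[[[0,0,0],[0,0,-0.01],0.1],[[0,0,0],[0,0,-0.03],0.1],[[0,0,0],[0,0,-0.06],0.1],[[0,0,0],[0,0,-0.1],0.1],[[0,0,0],[0,0,-0.14],0.1],[[0,0,0],[0,0,-0.16],0.1],[[0,0,0],[0,0,-0.16],0.1]]'
python3 -c "
from h import *
d,s=wrist();print(s['contact_force'],s['opening']);go([.522,-.0415,.231],13,s); go([.525,.035,.231],13,s)"
```

```text
clock: 3.75
tool_pos: [0.5464, 0.218, 0.2349]
eef_rot: [0.994, 0.113, 0.003, -0.001]
contact_force: [-0.2, 0.3, -0.7]
opening: 0.218
[-0.20885901  0.32109787 -0.70395934] 0.21752716694338897
turn [-0.0015 -0.0064 -0.0001] shift [-0.0822  0.2473  0.0031]
turn [-0.0015 -0.0064 -0.0001] shift [-0.0621  0.1735  0.0033]
```

```bash
python3 -m pendant '[[[0,0,0],[-0.0812,0.3184,0.016],0.1],[[0,0,0],[-0.0812,0.3184,0.016],0.1],[[0,0,0],[-0.0812,0.3184,0.016],0.1],[[0,0,0],[-0.0812,0.3184,0.016],0.1],[[0,0,0],[-0.0812,0.3184,0.016],0.1],[[0,0,0],[-0.0812,0.3184,0.016],0.1],[[0,0,0],[-0.0812,0.3184,0.016],0.1],[[0,0,0],[-0.0812,0.3184,0.016],0.1],[[0,0,0],[-0.0812,0.3184,0.016],0.1]]'
python3 -c "
from h import *
d,s=wrist('w2');print(s['tool_pos'],s['contact_force'],s['opening'])
P=d['R']@[.522,-.0415,.062]+d['t'];u,v=(d['mtx']@P/P[2])[:2];print(u,v,d['mtx'][0,0])
u,v=int(u),max(int(v),40);
i=d['image'][v-40:v+40,u-50:u+50,::-1].astype(float);print(u-50,v-40,i.min(),i.max(),i.mean())
i=np.clip((i-20)*1.6,0,255).astype(np.uint8);a=cv2.resize(i,None,fx=5,fy=5,interpolation=cv2.INTER_CUBIC)
b=cv2.resize(d['image'][...,::-1],(300,225)); c=np.zeros((625,500,3),np.uint8);c[:400]=a;c[400:,:300]=b;cv2.imwrite('pics/w2c.png',c)"
```

```text
clock: 4.7
tool_pos: [0.5363, -0.1111, 0.2138]
eef_rot: [0.994, 0.113, -0.002, -0.001]
contact_force: [0.6, 1.9, -1.5]
opening: 0.22
[ 0.53625108 -0.11111566  0.21376381] [ 0.6195135   1.94721511 -1.54201789] 0.21966699828348393
282.32631079935123 119.96843405610336 318.03728024887766
232 79 85.0 202.0 172.21254166666668
```

View pics/w2c.png

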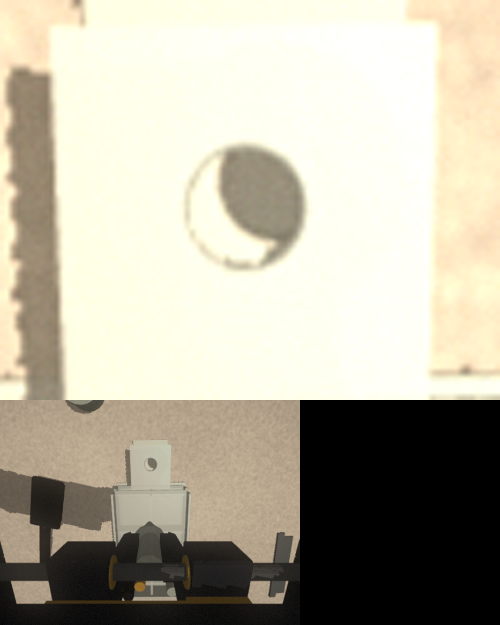

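The crop has the hole centre at about (245,207), roughly 118 px across. The dark bore edge lies on the left and lower side, so the bore axis is near (276,184), about 6.5 mm up and to the right. Next I'll fit it numerically and look at the pin tip in the same frame.

Run:
```python
from h import *
from scipy.optimize import least_squares
d=np.load("w2.npz");g=cv2.GaussianBlur(cv2.cvtColor(d["image"],cv2.COLOR_RGB2GRAY),(0,0),.7).astype(float)
hc=np.array([245/5+232,207/5+79])-.4; bc=np.array([276/5+232,184/5+79])-.4
from scipy.ndimage import map_coordinates as mc
def edge(c,a,r0,r1):  # steepest change along the ray
    rr=np.arange(r0,r1,.1);p=c[:,None]+np.outer([np.cos(a),np.sin(a)],rr)
    v=mc(g,[p[1],p[0]],order=1);k=np.argmax(np.abs(np.gradient(v)));return p[:,k]
H=np.array([edge(hc,a,9,14.5) for a in np.radians(np.arange(-100,40,5))]+[edge(hc,a,9,14.5) for a in np.radians(np.arange(100,250,10))])
B=np.array([edge(bc,a,8,14) for a in np.radians(np.arange(85,205,5))])
for P,z,R in((H,.062,.01),(B,.0535,.01)):
    W=np.array([onz(d,u,v,z)[:2] for u,v in P])
    f=least_squares(lambda q:np.hypot(*(W-q[:2]).T)-R,W.mean(0),loss="soft_l1",f_scale=3e-4)
    f3=least_squares(lambda q:np.hypot(*(W-q[:2]).T)-q[2],[*W.mean(0),R],loss="soft_l1",f_scale=3e-4)
    print("fixR",f.x.round(4),"rms",np.sqrt((f.fun**2).mean()).round(5),"freeR",f3.x.round(4))
Tc=np.linalg.inv(r.snapshot("wrist")["T_tool_cam"])
for y in(-.001,0,.001):
    for z in (.068,.013):
        q=Tc@[0,y,z,1];print(y,z,(d["mtx"]@q[:3]/q[2])[:2].round(1))
i=d["image"][225:325,225:345,::-1].astype(float)
cv2.imwrite("pics/tip.png",cv2.resize(np.clip(i*1.8,0,255).astype(np.uint8),None,fx=5,fy=5,interpolation=cv2.INTER_CUBIC))
```

```text
fixR [ 0.521  -0.0415] rms 0.00058 freeR [ 0.5211 -0.0414  0.0099]
fixR [ 0.525  -0.0367] rms 0.00049 freeR [ 0.5251 -0.0365  0.0102]
-0.001 0.068 [280.3 226.4]
-0.001 0.013 [280.8 260.9]
0 0.068 [280.3 227.8]
0 0.013 [280.8 262.7]
0.001 0.068 [280.3 229.2]
0.001 0.013 [280.8 264.5]
```

View pics/tip.png

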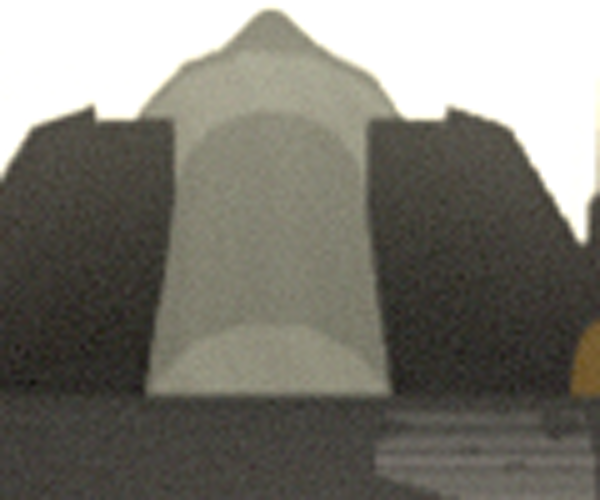

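Hole is at (0.521,−0.0415) and bore at (0.525,−0.0367), so they are 6.25 mm apart, which fits the 6–7.5 mm given. The tip edge is at (279,227), so the tip sits about (−0.7,+1.2) mm in tool x,y. I'll approach to 10 mm above the lug, between the two centres.

```bash
python3 -m pendant '[[[0,0,0],[0.0042,-0.0400,0],0.1],[[0,0,0],[0.0042,-0.0754,0],0.1],[[0,0,0],[0.0042,-0.0754,0.03],0.1],[[0,0,0],[0.0042,-0.0754,0.06],0.1],[[0,0,0],[0.0042,-0.0754,0.0745],0.1],[[0,0,0],[0.0042,-0.0754,0.0745],0.1],[[0,0,0],[0.0042,-0.0754,0.0745],0.1],[[0,0,0],[0.0042,-0.0754,0.0745],0.1]]'
python3 -c "
from h import *
p=[]
for k in range(4):
    d,s=wrist('w3');p.append(np.r_[s['tool_pos'],s['contact_force']])
print(np.mean(p,0).round(4),np.std(p,0).round(4))
for X in([.521,-.0415,.062],[.525,-.0367,.0535],[.5238,-.0381,.072]):
    P=d['R']@X+d['t'];print((d['mtx']@P/P[2])[:2])
u,v=280,230
i=d['image'][v-60:v+60,u-75:u+75,::-1].astype(float)
cv2.imwrite('pics/w3c.png',cv2.resize(np.clip(i*1.4,0,255).astype(np.uint8),None,fx=5,fy=5,interpolation=cv2.INTER_CUBIC))"
```

```text
clock: 5.6
tool_pos: [0.5253, -0.0361, 0.1416]
eef_rot: [0.994, 0.114, 0.001, -0.0]
contact_force: [-0.4, 0.1, -0.4]
opening: 0.221
[ 0.5253 -0.0364  0.1416 -0.0403  0.0661 -0.7178] [1.000e-04 2.000e-04 1.000e-04 2.704e-01 1.968e-01 4.619e-01]
[272.88241842 227.55313054]
[279.73290768 218.99876097]
[277.69743118 228.60563067]
```

View pics/w3c.png

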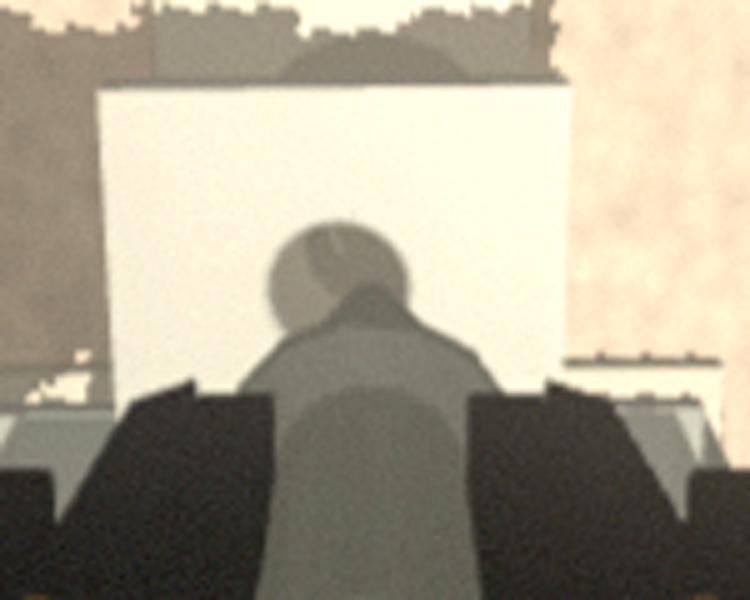

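The hole centre is at (272.8,227.6), exactly where predicted. The tip centre is at about (279.4,230), roughly 4.9 mm from the hole axis towards the bore. I'll nudge 0.8 mm and lower into the hole.

```bash
python3 -m pendant '[[[0,0,0],[0,-0.0008,0.004],0.1],[[0,0,0],[0,-0.0008,0.008],0.1],[[0,0,0],[0,-0.0008,0.012],0.1],[[0,0,0],[0,-0.0008,0.014],0.1],[[0,0,0],[0,-0.0008,0.014],0.1]]' 30
python3 -m pendant '[[[0,0,0],[0,0,0.002],0.1],[[0,0,0],[0,0,0.004],0.1],[[0,0,0],[0,0,0.006],0.1],[[0,0,0],[0,0,0.008],0.1],[[0,0,0],[0,0,0.008],0.1]]'
```

```text
clock: 6.3
tool_pos: [0.5241, -0.036, 0.1262]
eef_rot: [0.994, 0.113, -0.0, -0.0]
contact_force: [-0.0, 0.2, -1.0]
opening: 0.21
clock: 6.8
tool_pos: [0.5242, -0.036, 0.1184]
eef_rot: [0.994, 0.113, -0.0, -0.0]
contact_force: [0.1, -0.4, -1.1]
opening: 0.214
```

No contact at tip z ≈ 0.050, so the point is inside the bore. Continuing slowly.

```bash
python3 -m pendant '[[[0,0,0],[0,0,0.001],0.1],[[0,0,0],[0,0,0.002],0.1],[[0,0,0],[0,0,0.003],0.1],[[0,0,0],[0,0,0.003],0.1]]'
python3 -m pendant '[[[0,0,0],[0,0,0.001],0.1],[[0,0,0],[0,0,0.002],0.1],[[0,0,0],[0,0,0.003],0.1],[[0,0,0],[0,0,0.003],0.1]]'
```

```text
clock: 7.2
tool_pos: [0.5242, -0.0362, 0.1156]
eef_rot: [0.994, 0.113, -0.0, 0.0]
contact_force: [-1.1, -1.4, 0.0]
opening: 0.223
clock: 7.6
tool_pos: [0.5241, -0.0364, 0.1126]
eef_rot: [0.994, 0.113, -0.0, 0.0]
contact_force: [-1.7, -1.3, 0.8]
opening: 0.217
```

```bash
python3 -m pendant '[[[0,0,0],[0,0,0.001],0.1],[[0,0,0],[0,0,0.002],0.1],[[0,0,0],[0,0,0.003],0.1],[[0,0,0],[0,0,0.003],0.1]]'
python3 -m pendant '[[[0,0,0],[0,0,0.001],0.1],[[0,0,0],[0,0,0.002],0.1],[[0,0,0],[0,0,0.003],0.1],[[0,0,0],[0,0,0.003],0.1]]'
```

```text
clock: 8.0
tool_pos: [0.524, -0.0365, 0.1096]
eef_rot: [0.994, 0.113, -0.001, 0.0]
contact_force: [-3.0, -3.8, 3.3]
opening: 0.215
clock: 8.4
tool_pos: [0.5241, -0.0367, 0.1067]
eef_rot: [0.994, 0.113, -0.0, 0.0]
contact_force: [-2.7, -4.5, 4.0]
opening: 0.214
```

The lug is sliding: about 5 N sideways, 4 N vertical. Small drift towards the estimated bore axis, then continue.

```bash
python3 -m pendant '[[[0,0,0],[0.0001,-0.0003,0.001],0.1],[[0,0,0],[0.0002,-0.0006,0.002],0.1],[[0,0,0],[0.0003,-0.0008,0.003],0.1],[[0,0,0],[0.0003,-0.0008,0.003],0.1]]'
python3 -m pendant '[[[0,0,0],[0,0,0.001],0.1],[[0,0,0],[0,0,0.002],0.1],[[0,0,0],[0,0,0.003],0.1],[[0,0,0],[0,0,0.003],0.1]]'
```

```text
clock: 8.8
tool_pos: [0.5244, -0.0361, 0.1038]
eef_rot: [0.994, 0.113, -0.0, 0.001]
contact_force: [-2.7, -5.1, 5.0]
opening: 0.216
clock: 9.2
tool_pos: [0.5244, -0.0361, 0.1008]
eef_rot: [0.994, 0.113, -0.0, 0.001]
contact_force: [-3.0, -5.4, 5.2]
opening: 0.216
```

```bash
python3 -m pendant '[[[0,0,0],[0,0,0.0005],0.1],[[0,0,0],[0,0,0.001],0.1],[[0,0,0],[0,0,0.0015],0.1],[[0,0,0],[0,0,0.002],0.1],[[0,0,0],[0,0,0.002],0.1]]'
python3 -m pendant '[[[0,0,0],[0,0,0.0005],0.1],[[0,0,0],[0,0,0.001],0.1],[[0,0,0],[0,0,0.0015],0.1],[[0,0,0],[0,0,0.002],0.1],[[0,0,0],[0,0,0.002],0.1]]'
```

```text
clock: 9.7
tool_pos: [0.5242, -0.036, 0.0984]
eef_rot: [0.994, 0.113, -0.0, 0.0]
contact_force: [-1.8, -4.2, 1.8]
opening: 0.219
clock: 10.2
tool_pos: [0.5244, -0.0359, 0.0966]
eef_rot: [0.994, 0.113, -0.0, 0.0]
contact_force: [-1.5, -3.7, 3.9]
opening: 0.218
```

```bash
python3 -m pendant '[[[0,0,0],[0.0003,-0.0003,0],0.1],[[0,0,0],[0.0005,-0.0005,0],0.1],[[0,0,0],[0.0005,-0.0005,0.0005],0.1],[[0,0,0],[0.0005,-0.0005,0.001],0.1],[[0,0,0],[0.0005,-0.0005,0.001],0.1]]'
python3 -m pendant '[[[0,0,0],[0,0,0.0005],0.1],[[0,0,0],[0,0,0.001],0.1],[[0,0,0],[0,0,0.001],0.1]]'
```

```text
clock: 10.7
tool_pos: [0.5245, -0.0355, 0.0955]
eef_rot: [0.994, 0.113, -0.001, 0.0]
contact_force: [-2.1, -5.1, 2.4]
opening: 0.214
clock: 11.0
tool_pos: [0.5246, -0.0354, 0.0946]
eef_rot: [0.994, 0.113, -0.0, 0.0]
contact_force: [-3.0, -5.0, 2.2]
opening: 0.216
```

```bash
python3 -m pendant '[[[0,0,0],[0,0,0.0005],0.1],[[0,0,0],[0,0,0.001],0.1],[[0,0,0],[0,0,0.001],0.1]]'
python3 -m pendant '[[[0,0,0],[0,0,0.0005],0.1],[[0,0,0],[0,0,0.001],0.1],[[0,0,0],[0,0,0.001],0.1]]'
```

```text
clock: 11.3
tool_pos: [0.5248, -0.0353, 0.0936]
eef_rot: [0.994, 0.113, -0.0, 0.0]
contact_force: [-2.7, -4.7, 2.9]
opening: 0.216
clock: 11.6
tool_pos: [0.5249, -0.0352, 0.0927]
eef_rot: [0.994, 0.113, -0.0, 0.0]
contact_force: [-2.4, -4.3, 3.8]
opening: 0.217
```

```bash
python3 -m pendant '[[[0,0,0],[0.0003,-0.0002,0],0.1],[[0,0,0],[0.0005,-0.0004,0.0005],0.1],[[0,0,0],[0.0005,-0.0004,0.001],0.1],[[0,0,0],[0.0005,-0.0004,0.001],0.1]]'
python3 -m pendant '[[[0,0,0],[0,0,0.0005],0.1],[[0,0,0],[0,0,0.001],0.1],[[0,0,0],[0,0,0.001],0.1]]'
```

```text
clock: 12.0
tool_pos: [0.5251, -0.0347, 0.0916]
eef_rot: [0.994, 0.113, -0.0, 0.0]
contact_force: [-3.4, -5.7, 2.9]
opening: 0.215
clock: 12.3
tool_pos: [0.5252, -0.0347, 0.0906]
eef_rot: [0.994, 0.113, -0.0, 0.0]
contact_force: [-2.3, -4.1, 2.5]
opening: 0.217
```

```bash
python3 -m pendant '[[[0,0,0],[0,0,0.0005],0.1],[[0,0,0],[0,0,0.001],0.1],[[0,0,0],[0,0,0.0015],0.1],[[0,0,0],[0,0,0.002],0.1],[[0,0,0],[0,0,0.002],0.1]]'
python3 -m pendant '[[[0,0,0],[0,0,0.0005],0.1],[[0,0,0],[0,0,0.001],0.1],[[0,0,0],[0,0,0.0015],0.1],[[0,0,0],[0,0,0.002],0.1],[[0,0,0],[0,0,0.002],0.1]]'
```

```text
clock: 12.8
tool_pos: [0.5252, -0.0347, 0.0886]
eef_rot: [0.994, 0.113, -0.0, 0.0]
contact_force: [-3.1, -4.2, 3.7]
opening: 0.215
clock: 13.3
tool_pos: [0.5252, -0.0347, 0.0866]
eef_rot: [0.994, 0.113, -0.0, 0.0]
contact_force: [-2.8, -4.7, 2.9]
opening: 0.219
```

```bash
python3 -m pendant '[[[0,0,0],[0,0,0.0005],0.1],[[0,0,0],[0,0,0.001],0.1],[[0,0,0],[0,0,0.0015],0.1],[[0,0,0],[0,0,0.002],0.1],[[0,0,0],[0,0,0.0025],0.1],[[0,0,0],[0,0,0.003],0.1],[[0,0,0],[0,0,0.003],0.1]]'
python3 -m pendant '[[[0,0,0],[0,0,0.0005],0.1],[[0,0,0],[0,0,0.001],0.1],[[0,0,0],[0,0,0.0015],0.1],[[0,0,0],[0,0,0.002],0.1],[[0,0,0],[0,0,0.002],0.1]]'
```

```text
clock: 14.0
tool_pos: [0.5252, -0.0348, 0.0836]
eef_rot: [0.994, 0.113, -0.0, 0.0]
contact_force: [-3.0, -3.9, 2.8]
opening: 0.214
clock: 14.5
tool_pos: [0.5252, -0.0348, 0.0816]
eef_rot: [0.994, 0.113, -0.0, 0.0]
contact_force: [-2.0, -4.8, 3.0]
opening: 0.216
```

Going the last 2–3 mm in 0.5 mm steps and watching for collar contact.

```bash
python3 -m pendant '[[[0,0,0],[0,0,0.0005],0.1],[[0,0,0],[0,0,0.001],0.1],[[0,0,0],[0,0,0.0015],0.1],[[0,0,0],[0,0,0.0015],0.1]]'
python3 -m pendant '[[[0,0,0],[0,0,0.0005],0.1],[[0,0,0],[0,0,0.0005],0.1]]'
python3 -m pendant '[[[0,0,0],[0,0,0.0005],0.1],[[0,0,0],[0,0,0.0005],0.1]]'
```

```text
clock: 14.9
tool_pos: [0.5252, -0.0348, 0.0801]
eef_rot: [0.994, 0.113, -0.0, 0.0]
contact_force: [-2.4, -4.6, 2.8]
opening: 0.215
clock: 15.1
tool_pos: [0.5252, -0.0348, 0.0796]
eef_rot: [0.994, 0.113, -0.0, 0.0]
contact_force: [-2.6, -5.4, 3.9]
opening: 0.219
clock: 15.3
tool_pos: [0.5252, -0.0348, 0.0791]
eef_rot: [0.994, 0.113, -0.0, 0.0]
contact_force: [-2.4, -4.6, 2.4]
opening: 0.214
```

```bash
python3 -m pendant '[[[0,0,0],[0,0,0.0005],0.1],[[0,0,0],[0,0,0.0005],0.1]]'
python3 -m pendant '[[[0,0,0],[0,0,0.0005],0.1],[[0,0,0],[0,0,0.0005],0.1]]'
```

```text
clock: 15.5
tool_pos: [0.5253, -0.0348, 0.0787]
eef_rot: [0.994, 0.113, -0.0, 0.0]
contact_force: [-2.6, -5.0, 4.3]
opening: 0.218
clock: 15.7
tool_pos: [0.5254, -0.0348, 0.0785]
eef_rot: [0.994, 0.113, 0.0, 0.0]
contact_force: [-2.6, -5.2, 6.7]
opening: 0.216
```

Collar contact: motion stops at 0.0785 with rising Fz. One more small press, then relieve the side load.

```bash
python3 -m pendant '[[[0,0,0],[0,0,0.0004],0.1],[[0,0,0],[0,0,0.0004],0.1]]'
python3 -m pendant '[[[0,0,0],[-0.0003,0.0003,0],0.1],[[0,0,0],[-0.0006,0.0006,0],0.1],[[0,0,0],[-0.0006,0.0006,0],0.1]]'
```

```text
clock: 15.9
tool_pos: [0.5256, -0.0347, 0.0783]
eef_rot: [0.994, 0.113, 0.0, 0.0]
contact_force: [-3.3, -4.4, 6.8]
opening: 0.219
clock: 16.2
tool_pos: [0.5255, -0.0348, 0.0783]
eef_rot: [0.994, 0.113, 0.001, 0.0]
contact_force: [-2.1, -3.5, 8.5]
opening: 0.217
```

```bash
python3 -m pendant '[[[0,0,0],[-0.0004,0.0004,-0.0004],0.1],[[0,0,0],[-0.0008,0.0008,-0.0004],0.1],[[0,0,0],[-0.0008,0.0008,-0.0004],0.1]]'
python3 -m pendant '[[[0,0,0],[0,0,0],0.3],[[0,0,0],[0,0,0],0.4],[[0,0,0],[0,0,0],0.5],[[0,0,0],[0,0,0],0.5],[[0,0,0],[0,0,0],0.5]]'
```

```text
clock: 16.5
tool_pos: [0.5254, -0.035, 0.0785]
eef_rot: [0.994, 0.113, 0.001, -0.0]
contact_force: [-1.5, -2.3, 5.2]
opening: 0.216
clock: 17.0
tool_pos: [0.5244, -0.0354, 0.0781]
eef_rot: [0.994, 0.113, 0.0, -0.0]
contact_force: [-0.0, 0.1, -0.1]
opening: 0.498
```

Released, with no contact force. Raising, then stepping back to look.

```bash
python3 -m pendant '[[[0,0,0],[0,0,-0.02],0.5],[[0,0,0],[0,0,-0.05],0.5],[[0,0,0],[0,0,-0.09],0.5],[[0,0,0],[0,0,-0.13],0.5],[[0,0,0],[0,-0.03,-0.15],0.5],[[0,0,0],[0,-0.07,-0.15],0.5],[[0,0,0],[0,-0.12,-0.15],0.5],[[0,0,0],[0,-0.16,-0.15],0.5],[[0,0,0],[0,-0.16,-0.15],0.5]]'
python3 - <<'E'
from h import *
out=[]
for n,(u,v) in(("top",(293,222)),("scene",(274,190))):
    d=r.snapshot(n);np.savez(n+"1.npz",**d);i=d["image"][v-30:v+30,u-40:u+40,::-1]
    out.append(cv2.resize(np.clip(i*1.6,0,255).astype(np.uint8),None,fx=5,fy=5,interpolation=cv2.INTER_CUBIC))
    o=np.load(n+"0.npz")["image"].astype(int);df=(np.abs(o-d["image"]).max(2)>40).astype(np.uint8)
    c=cv2.connectedComponentsWithStats(df)[2];print(n,[x.tolist() for x in c[1:] if x[4]>25])
a=np.hstack(out);d=np.load("scene1.npz")["image"][...,::-1];b=np.hstack([cv2.resize(np.load("top1.npz")["image"][...,::-1],(400,300)),cv2.resize(d,(400,300))])
cv2.imwrite("pics/fin.png",np.vstack([a,b]))
E
```

```text
clock: 17.9
tool_pos: [0.4865, 0.1276, 0.2282]
eef_rot: [0.993, 0.119, -0.0, -0.002]
contact_force: [0.5, 0.2, 0.8]
opening: 0.498
top [[386, 172, 16, 50, 145], [114, 180, 177, 240, 24297], [372, 204, 9, 7, 31], [376, 205, 17, 12, 75], [350, 219, 9, 9, 37], [320, 226, 77, 28, 237], [288, 234, 26, 13, 84], [0, 363, 110, 57, 2816]]
scene [[297, 0, 165, 274, 17955], [474, 0, 10, 23, 117], [548, 17, 12, 22, 114], [507, 104, 11, 14, 64], [207, 109, 70, 47, 176], [184, 117, 23, 16, 45], [502, 130, 58, 73, 1918], [175, 147, 104, 48, 214], [249, 194, 48, 23, 138], [224, 198, 24, 10, 28], [338, 294, 20, 25, 199]]
```

View pics/fin.png

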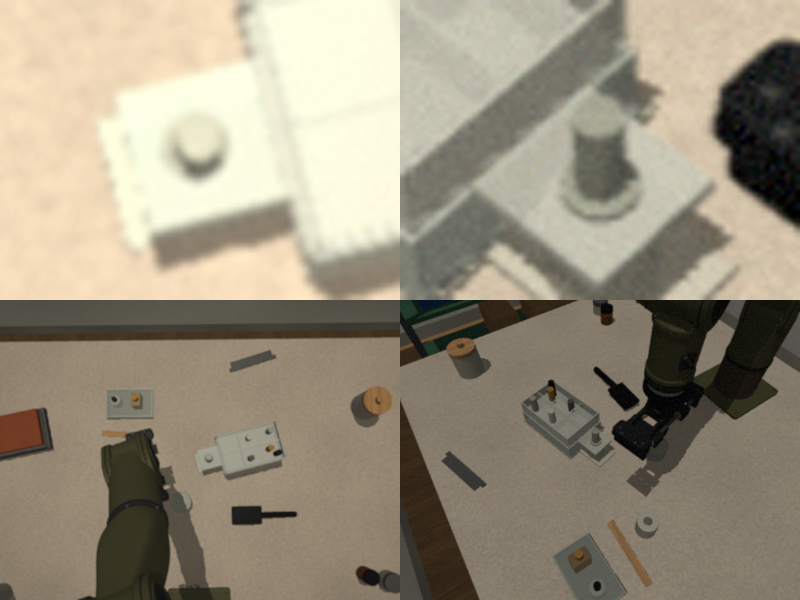

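```bash
python3 -c "
from h import *
T=np.load('top1.npz');S=np.load('scene1.npz');print(tri(ray(T,292.6,221),ray(S,273.6,182)))
print(r.get_state()['contact_force']);r.finish_job()"
```

```text
(array([ 0.52280256, -0.03705581,  0.10923908]), np.float64(0.002542905794275298))
[-0.62069384 -0.63202957 -0.71827226]
the job is handed in; nothing more can be done
```

The pin is fully home and released, and the organizer has been drawn into line. I handed the job in at about 18 s of the 54 s allowed.

- **Finding the bore:** I took the pin from its stand and looked straight down the lug hole with the wrist camera. It showed the bore about 6.25 mm off the hole. I lowered the point through the lug into the post at that offset.
- **Pressing it home:** I went down in small steps and shifted the tool slightly whenever the post pushed the pin sideways. The readings taken after each step showed at most 8.5 N vertically and about 6.7 N sideways. I stopped when the collar met the lug, then eased off the side load before opening the gripper.

**Last checks:**
- **Seating:** The collar sits on the lug and the pin is upright. The two fixed cameras put its top at 109.2 mm, against 109 mm expected when fully home. Their two sight lines missed each other by 2.5 mm, about the calibration error.
- **Robot:** The arm is clear of everything, with under 1 N on the tool.
- **Other things:** The hairbrush and perfume tray look unmoved in the last views. The tin and part of the nail file are partly hidden by the arm or its shadow in one view or another. I only compared these by eye, but the arm never came near them.

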